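# Set the tumbler press jaw ring to the orange tab and start it

## Task

Get the tumbler press ready for its next run: gently push the lever with the upright blue knob around until its white pointer lines up with the orange set tab, then press the green start button all the way down and let it come up again. Only push and press with the fingertips: do not squeeze the lever or pick anything up, and leave the orange tab, the red stop button, the tumbler in the ring and everything else standing around as they are.

Things in the scene. Friction and masses are not known exactly. Their poses are not given: they have to be found in the camera images.
- press: Fixed red bench tumbler press with a flat black deck, box 280 x 400 x 80 mm. Origin on the table level directly below the ring's axis; z up, its own -x is its front (towards the robot), +y its left. The housing reaches from -175 to +105 mm in its x and from -225 to +175 mm in its y; deck at z = 80 mm. It cannot move.
- ring_axis (a point): Point on the vertical axis of the aluminium ring, at deck height (80 mm above the table). The ring is 136 mm in outer diameter and lies on the deck, top 14 mm above it; the tumbler stands in its middle.
- ring (a joint): Angle of the ring and its lever about the vertical axis, rad. 0 = lever points to the press's front (-x of press); grows counterclockwise seen from above, so the lever direction in the press frame is (-cos q, -sin q). Stops at -1.25 and +1.25. It starts on the negative side of the tab (on the left of it seen by the robot). Stiff with friction: about 2.5 N at the knob moves it, it stays where it is left, no spring. More than 25 N on the lever is too rough.
- lever_knob (a point): Top centre of the blue upright round knob on the lever: diameter 18 mm, 48 mm tall, its axis 100 mm from the ring's axis; top 63 mm above the deck, foot (top of the 14 mm wide dark lever bar) 16 mm above the deck.
- pointer_tip (a point): Outer tip of the white pointer (6 mm wide) at the end of the lever, 125 mm from the ring's axis, 12 mm above the deck.
- set_tab (a joint): Angle of the orange tab about the same axis with the same zero and sign as joint ring: the pointer is at the tab when both are equal. Do not move it.
- set_mark (a point): Point beside the inner end of the orange tab, 125 mm from the ring's axis, where the pointer tip should be. The tab is 26 mm long radially (128 to 154 mm from the axis), 10 mm wide, its top 10 mm above the deck; it slides stiffly on a thin curved steel rail with white scale marks outside it.
- start (a joint): Travel of the green start button, m: 0 up, 0.006 fully down; sprung, about 5 N holds it fully down, and it returns by itself. It counts as pressed from 0.0045.
- start_top (a point): Centre of the top of the green start button (diameter 30 mm, grey housing) on the right part of the deck; pressed straight down.
- stop (a joint): Travel of the red stop button, m (0 up, 0.006 down). Leave alone.
- stop_top (a point): Centre of the top of the red stop button (diameter 30 mm, yellow housing), 90 mm in front of (towards -x of press from) the green one.
- tumbler: Loose white ceramic cup without handle, 74 mm rim diameter, 95 mm tall, standing in the ring's well with its underside 30 mm above the table, so that it rises 45 mm above the deck. Origin centre of the underside.
- tape: Loose yellow roll of tape, 56 mm outer diameter, 20 mm high, lying on the deck's back left corner. Origin centre of the underside.
- mug: Loose blue mug, 82 mm diameter, 95 mm tall, handle to its +y, on the table at the left. Origin centre of the underside.
- white_mug: Loose white mug, 82 mm diameter, 95 mm tall, handle to its +y, on the table at the left. Origin centre of the underside.
- spray: Loose clear bottle with blue cap, 56 mm diameter, 170 mm tall, on the table at the right. Origin centre of the underside.
- coasters: Loose stack of round coasters, 94 mm diameter, 27 mm high, on the table at the right. Origin centre of the underside.
- brush: Loose flat brush with wooden handle, about 200 mm long, lying on the table at the near left. Origin centre of its underside.
Mind the look-alikes: they are no part of the job. Leave any purple look-alike of the tumbler alone.

How it is judged:
By the outcome, as a careful person would: the job done as asked, in the order asked, and still so for the second after the job is handed in, with the robot touching nothing.
It also fails if it takes over 51 s, if anything falls off the work surface, if the arm or the gripper's body presses on something with over 40 N, if the wrist force passes 120 N, or if a joint passes its speed limit or range.

## Robot

A 6-joint arm with a two-finger parallel gripper is mounted at the origin on the work surface. World frame = base frame: x ahead of the robot, y to its left, z up, the work surface at z = 0. Lengths are in mm, angles in rad, forces in N, time in s.
With the tool pointing down it reaches from about 325 to 875 mm from the base axis. Payload 4.4 kg.
Tool frame: the origin (TCP) lies on the centre line of the jaws, within the pads' length; the fingertips stand ahead of it and the grasp point (between the pads) lies 6 mm ahead of it (ctrl.tcp_to_tips is the z of the fingertips in the tool frame, in mm); z points along the fingers, y is the direction in which the jaws open and shut (so a half turn about z gives the same grasp; the last joint's range is limited). The gripper opens to 85 mm and grips with 20 to 120 N. Pads are 22 mm wide; open, the fingers measure 114 mm over their backs; the gripper's body (76 mm by 85 mm) begins 54 mm behind the grasp point. The pads swing forward as they close: fully open they stand 13 mm farther back than shut.
Start: joints at [-1.444, 0.207, 1.542, -0, 1.393, -0.15], TCP at [157.676, -552.961, 256.282] pointing down, gripper open.
Joint ranges: [-2.73, 2.73], [-0.86, 2.22], [0.23, 2.46], [-1.11, 4.25], [0.08, 2.63], [-2.82, 2.82]. Speed limits (rad/s): [2.79, 2.79, 3.14, 3.14, 3.14, 3.14].

## Interface

Orientations are given as a 3x3 rotation matrix whose columns are the frame's x, y, z axes.
In Python, from plant import ctrl, sensors, optics gives the robot as it stands. Calls block until the motion is done:
- ctrl.move_ptp(position, orientation): joint-space move of the TCP to a pose.
- ctrl.move_l(position, rot=None, vel=150, threshold=None): straight line of the TCP; rot=None keeps the orientation; vel is the mean speed in mm/s. With threshold (N) it stops when the force on the tool has changed by that much, and returns True; else False.
- ctrl.set_joints(angles): joint-space move.
- ctrl.gripper_to(opening, force=None): finger opening in mm; force is the grip in N (None keeps the last); returns when the fingers have stopped.
- ctrl.hold(seconds).
- ctrl.solve_ik(position, orientation): joint angles nearest the present ones, or None.
- sensors.read_state(): the state.
- optics.grab_frame(name): name is "scene" or "top" or "wrist"; returns (picture, depth): 480x640x3 uint8, red, green, blue; 480x640 float32, mm along the optical axis (not along the pixel's ray), 0 where there is no reading.
- optics.camera_params(name): a dict with "mtx" (3x3 intrinsics, pixels), "R" (3x3) and "t" (3): a world point X has camera coordinates R X + t; the wrist camera has in their place "T_tool_cam" (4x4, takes a point from camera to tool coordinates, whose origin is the TCP and whose axes are the flange's). Camera axes: x right, y down, z forward; pixel columns grow to the right and rows downward; lengths in mm; the calibration is good to about 2 mm. A picture is of the moment at which its call begins: read the wrist's pose just before it. camera_params takes no time and is no camera call.
A pose or a line that the arm cannot do raises ctrl.MotionError and nothing moves.
- ctrl.finish_job(): hands the job in, once; it reports no verdict.
The state is a dict: "t": time; "q": joint angles; "qvel": joint speeds; "tau": joint torques, N m; "eef_pos": TCP position; "eef_rot": TCP orientation; "force": force on the tool from outside, world axes, zero at the start; "wrist_torque": the same for the moment, N m; "grip_width": finger opening in mm.
Only numpy, scipy, OpenCV 4.12 (cv2) and the standard library are available. Lean on these libraries where they do the work, as an engineer would, in place of code of your own. Each camera call takes 0.05 s, during which the arm holds its last target.

## Working session

There is one attempt and no reset: what is moved stays moved. The work goes in short steps, each a Python script; the robot and the scene stay as the last script left them, time stands still between calls to the robot, and variables do not carry over. Pictures are saved under pics/ and viewed, and the job is handed in when it is done.

```bash
ls; mkdir -p pics; python3 - <<'E'
from plant import ctrl,sensors,optics
import cv2
print(ctrl.tcp_to_tips, sensors.read_state())
for n in ("scene","top"):
    im,d=optics.grab_frame(n); cv2.imwrite(f"pics/{n}0.png",im[:,:,::-1]); p=optics.camera_params(n); print(n,p)
    import numpy as np; np.savez(f"{n}0.npz",im=im,d=d)
print(optics.camera_params("wrist"))
E
```

```text
pics
25.0 {'t': 0.0, 'q': array([-1.44348613e+00,  2.07446008e-01,  1.54297897e+00,  1.60719316e-05,
        1.39350328e+00, -1.50510530e-01]), 'qvel': array([ 0.00035095, -0.00075919, -0.00178775, -0.00065017, -0.00021384,
       -0.00027871]), 'tau': array([-4.49264935e-04, -3.83041263e+01, -2.91596013e+01, -2.88261235e-04,
        1.06232459e-02, -8.96601023e-06]), 'eef_pos': array([ 157.59627604, -552.2417734 ,  255.0990722 ]), 'eef_rot': array([[ 9.61656244e-01,  2.74257526e-01, -2.80850998e-04],
       [ 2.74257426e-01, -9.61653518e-01,  2.31870534e-03],
       [ 3.65841038e-04, -2.30682293e-03, -9.99997272e-01]]), 'force': array([ 0.36330346,  0.00558713, -0.16395598]), 'wrist_torque': array([ 0.00633243,  0.07668597, -0.06363355]), 'grip_width': 85.4178248935083}
scene {'mtx': array([[473.55994319,   0.        , 325.62370581],
       [  0.        , 473.55994319, 241.68104184],
       [  0.        ,   0.        ,   1.        ]]), 'R': array([[ 0.05394263,  0.99846103, -0.01287505],
       [ 0.799245  , -0.05090189, -0.59884592],
       [-0.59857967,  0.022013  , -0.80076076]])
[... 292 characters left out ...]

       [-9.76391640e-01,  6.07393294e-02, -2.07292304e-01],
       [ 2.06925716e-01, -1.23338518e-02, -9.78278909e-01]]), 't': array([  20.10101963,  503.36538978, 1496.35255271])}
{'mtx': array([[389.20415623,   0.        , 323.30423467],
       [  0.        , 389.20415623, 234.5165351 ],
       [  0.        ,   0.        ,   1.        ]]), 'T_tool_cam': array([[ 1.54179153e-05, -9.57611996e-01, -2.88061216e-01,
         7.28260708e+01],
       [ 9.99999929e-01,  1.23415734e-04, -3.56752203e-04,
         7.17399959e-01],
       [ 3.77181476e-04, -2.88061190e-01,  9.57611930e-01,
        -1.17709129e+02],
       [ 0.00000000e+00,  0.00000000e+00,  0.00000000e+00,
         1.00000000e+00]])}
```

View pics/top0.png

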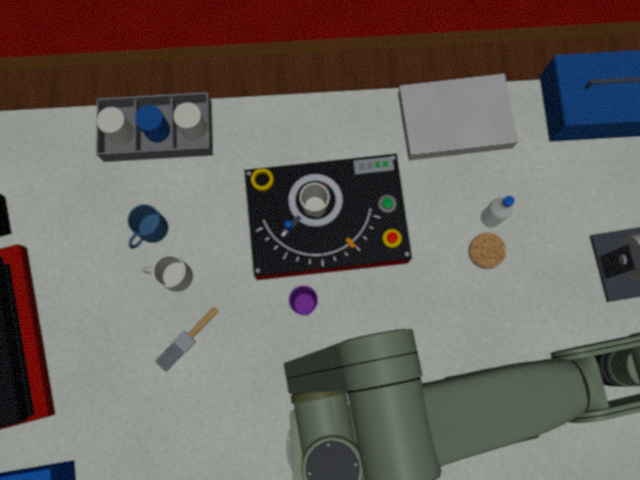

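View pics/scene0.png

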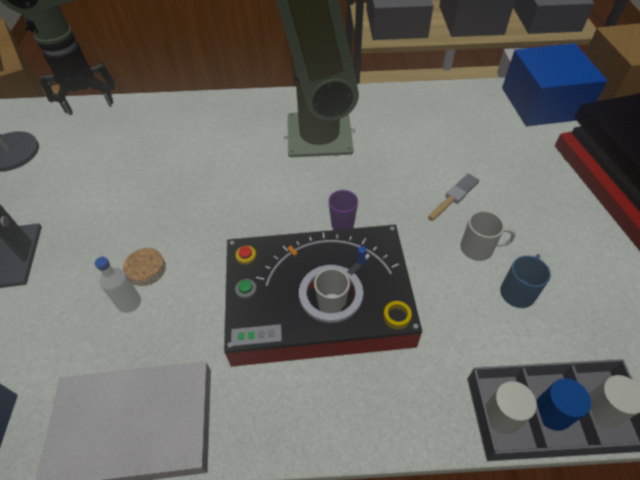

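```bash
cat > h.py <<'E'
import numpy as np, cv2
def ray_plane(uv,mtx,R,t,z):
    uv=np.atleast_2d(uv).astype(float)
    d=np.c_[(uv-[mtx[0,2],mtx[1,2]])/[mtx[0,0],mtx[1,1]],np.ones(len(uv))]@R  # R^T d
    c=-R.T@t
    return c+d*((z-c[2])/d[:,2])[:,None]
def wrist_RT(p,st):
    T=p["T_tool_cam"]; Rw=st["eef_rot"]@T[:3,:3]; c=st["eef_rot"]@T[:3,3]+st["eef_pos"]
    return Rw.T,-Rw.T@c
def blobs(im,lo,hi,amin=8,roi=None):
    h=cv2.cvtColor(im,cv2.COLOR_RGB2HSV); m=cv2.inRange(h,np.array(lo),np.array(hi))
    if roi: k=np.zeros_like(m); x0,y0,x1,y1=roi; k[y0:y1,x0:x1]=255; m&=k
    n,l,s,c=cv2.connectedComponentsWithStats(m)
    return [(c[i],s[i]) for i in np.argsort(-s[1:,4])+1 if s[i,4]>=amin],l
E
python3 - <<'E'
from h import *
from plant import optics
p=optics.camera_params("top");P=(p["mtx"],p["R"],p["t"])
f=np.load("top0.npz");im=f["im"];d=f["d"]
roi=(240,150,415,280)
for n,lo,hi,z in [("green",(55,100,80),(85,255,255),95),("red",(0,150,150),(6,255,255),95),("orange",(9,150,120),(18,255,255),90),("blue",(100,120,60),(125,255,255),143),("tape",(23,120,120),(32,255,255),100)]:
    for c,s in blobs(im,lo,hi,6,roi)[0][:4]:
        u,v=c.round().astype(int); 
        print(n,c.round(1),s,ray_plane(c,*P,z)[0].round(1),"depthz", (p["R"].T@(np.linalg.inv(p["mtx"])@[u,v,1]*d[v,u]-p["t"])).round(1))
h=cv2.cvtColor(im,cv2.COLOR_RGB2HSV)
m=((h[...,1]<60)&(h[...,2]>90)).astype(np.uint8)*255
big=cv2.resize(im[145:285,235:420],None,fx=4,fy=4,interpolation=cv2.INTER_CUBIC);cv2.imwrite("pics/topcrop.png",big[...,::-1])
E
```

```text
green [387.1 202.4] [382 197  11  12  99] [ 593. -185.   95.] depthz [ 591.6 -183.7  104. ]
green [384.9 163.6] [383 161   5   6  25] [ 696.6 -188.2   95. ] depthz [ 698.4 -189.5   86.3]
green [377.1 164.2] [375 162   5   6  23] [ 696. -168.   95.] depthz [ 701.6 -169.5   80.7]
red [391.8 237.1] [388 233   9   9  65] [ 502.6 -189.2   95. ] depthz [ 501.3 -188.7  102. ]
orange [392.1 236.4] [387 232  11  11  28] [ 505.6 -190.7   90. ] depthz [ 502.3 -188.   109. ]
orange [352.8 243.7] [351 242   4   5   6] [493. -91.  90.] depthz [492.7 -91.5  87.2]
blue [287.8 224.6] [284 220   8  11  72] [539.   66.9 143. ] depthz [537.1  66.3 146.1]
tape [261.6 178.5] [251 169  22  20 178] [674.5 129.  100. ] depthz [682.8 129.7  79. ]
tape [391.4 238.6] [383 229  18  18 127] [ 497.7 -187.1  100. ] depthz [ 496.9 -186.1   99.8]
```

View pics/topcrop.png

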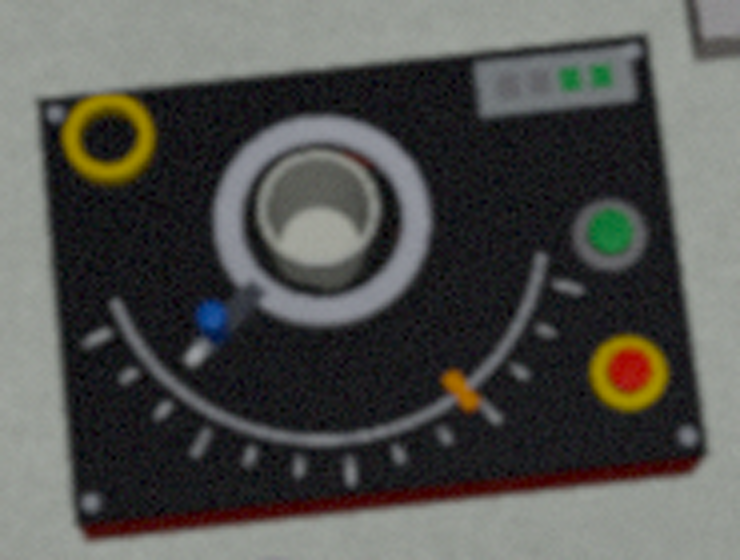

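```bash
cat >> h.py <<'E'
def Rdown(yaw):
    x=np.array([np.cos(yaw),np.sin(yaw),0]);z=np.array([0,0,-1.]);return np.c_[x,np.cross(z,x),z]
E
python3 - <<'E'
from h import *
from plant import ctrl,sensors,optics
for yaw in (0,-1.0,-1.57,-2.2):print(yaw,ctrl.solve_ik([525,-45,265],Rdown(yaw)),ctrl.solve_ik([520,70,135],Rdown(yaw)))
ctrl.move_ptp([525,-45,270],Rdown(0.0))
st=sensors.read_state();im,d=optics.grab_frame("wrist")
np.savez("w1.npz",im=im,d=d,pos=st["eef_pos"],rot=st["eef_rot"]);cv2.imwrite("pics/w1.png",im[...,::-1]);print(st["t"],st["eef_pos"])
E
```

```text
0 [-2.49834520e-01  9.73031765e-02  1.64828406e+00 -4.44089210e-16
  1.39600541e+00  1.32096181e+00] [-3.12245375e-02  2.36148790e-01  1.77740690e+00 -4.44089210e-16
  1.12803696e+00  1.53957179e+00]
-1.0 [-2.49834520e-01  9.73031765e-02  1.64828406e+00 -4.44089210e-16
  1.39600541e+00  2.32096181e+00] [-3.12245375e-02  2.36148790e-01  1.77740690e+00 -4.44089210e-16
  1.12803696e+00  2.53957179e+00]
-1.57 None None
-2.2 [-2.49834520e-01  9.73031765e-02  1.64828406e+00 -4.44089210e-16
  1.39600541e+00 -2.76222350e+00] [-3.12245375e-02  2.36148790e-01  1.77740690e+00 -4.44089210e-16
  1.12803696e+00 -2.54361352e+00]
2.3417 [524.99216476 -45.77448391 269.97828626]
```

View pics/w1.png

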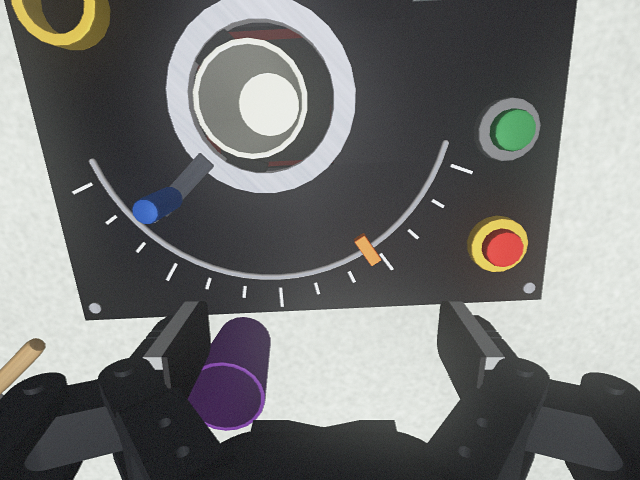

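```bash
cat > meas.py <<'E'
from h import *
from scipy.optimize import least_squares
def circ(P):
    f=lambda s:np.hypot(P[:,0]-s[0],P[:,1]-s[1])-s[2]
    r=least_squares(f,[*P.mean(0)[:2],60],loss="soft_l1",f_scale=1.);return r.x,np.abs(r.fun).mean()
def meas(f,p,ringbox=None):
    st=dict(eef_pos=f["pos"],eef_rot=f["rot"]);R,t=wrist_RT(p,st);A=(p["mtx"],R,t);im=f["im"];o={}
    for n,lo,hi,z,amin in [("green",(55,80,80),(85,255,255),None,300),("red",(0,150,120),(6,255,255),None,300),("orange",(9,120,120),(19,255,255),90,80),("blue",(100,150,150),(125,255,255),143,80),("blueall",(100,120,30),(125,255,255),143,80)]:
        b,l=blobs(im,lo,hi,amin)
        for c,s in b[:2]:
            print(n,c.round(1),s, ray_plane(c,*A,z or 97)[0].round(1))
    return A
E
python3 - <<'E'
from meas import *
from plant import optics
p=optics.camera_params("wrist");f=np.load("w1.npz");im=f["im"];d=f["d"]
A=meas(f,p)
# ring outer
h=cv2.cvtColor(im,cv2.COLOR_RGB2HSV)
m=((h[...,1]<50)&(h[...,2]>140)).astype(np.uint8)*255
k=np.zeros_like(m);k[0:215,130:400]=255
n,l,s,c=cv2.connectedComponentsWithStats(cv2.morphologyEx(m&k,cv2.MORPH_OPEN,np.ones((5,5))));i=np.argmax(s[1:,4])+1;print(s[i])
ct=max(cv2.findContours((l==i).astype(np.uint8),cv2.RETR_EXTERNAL,cv2.CHAIN_APPROX_NONE)[0],key=len)[:,0]
ct=ct[(ct[:,1]>3)]
W=ray_plane(ct,*A,94);x,e=circ(W);print("ring",x,e)
# rail: thin bright pixels minus opened
W0=x[:2]
ys,xs=np.nonzero((h[...,1]<60)&(h[...,2]>110)); Wd=ray_plane(np.c_[xs,ys],*A,82); r=np.hypot(*(Wd[:,:2]-W0).T)
q=(r>115)&(r<150)&(Wd[:,0]<W0[0]+10)
hist=np.histogram(r[q],bins=np.arange(115,151));print(hist[0])
cw,e=circ(Wd[(r>135)&(r<147)&(Wd[:,0]<W0[0]+30)]);print("rail",cw,e)
def z(u,v):
    w=np.linalg.inv(p["mtx"])@[u,v,1]*d[v,u];return (A[1].T@(w-A[2])).round(1)
for uv in [(515,130),(505,249),(145,211),(368,250),(340,100),(300,220)]:print(uv,z(*uv))
E
```

```text
green [514.3 129.8] [ 494  109   42   42 1360] [ 589.3 -184.5   97. ]
red [504.1 249. ] [ 486  232   37   35 1001] [ 498.5 -189.2   97. ]
orange [367.5 250.4] [355 236  26  30 373] [495.  -82.3  90. ]
blue [144.8 211.4] [133 200  25  24 471] [540.1  68.6 143. ]
blueall [156.4 205. ] [ 132  187   50   37 1186] [544.3  60.6 143. ]
[  166     0   190   193 11533]
ring [610.43595159  -2.11451527  66.87754519] 0.5527555811278401
[  0   0   0   0   0   0   0   0   0   0   0   0   0   0   0   0   1   1
   0   0   0   0   0  13 361 514 507 539 462 156   0   0   0   0   0]
rail [610.659584    -1.5332956  141.92489811] 1.2339211149231561
(515, 130) [ 589.3 -182.4  102.4]
(505, 249) [ 500.3 -187.3  102.2]
(145, 211) [540.5  68.2 143.5]
(368, 250) [495.3 -82.7  89.8]
(340, 100) [609.9 -58.6  94. ]
(300, 220) [517.9 -27.5  80.4]
```

```bash
cat >> h.py <<'E'
AX=np.array([610.5,-1.8]);ATAB=0.6087;AK=-0.785
def pose(a,off,z):
    u=np.array([-np.cos(a),-np.sin(a)]);t=np.array([np.sin(a),-np.cos(a)])
    return np.r_[AX+100*u-off*t,z],Rdown(a)
E
python3 - <<'E'
from h import *
from plant import ctrl,sensors,optics
ctrl.gripper_to(0,20); print(sensors.read_state()["grip_width"])
P,R=pose(AK,50,225); ctrl.move_ptp(P,R)
print(ctrl.move_l(pose(AK,50,137)[0],vel=120))
print(sensors.read_state()["force"])
hit=ctrl.move_l(pose(AK,12,137)[0],vel=15,threshold=1.5)
st=sensors.read_state();t=np.array([np.sin(AK),-np.cos(AK)])
kn=pose(AK,0,0)[0][:2];print(hit,"off",(kn-st["eef_pos"][:2])@t,st["eef_pos"],st["force"],st["t"])
st=sensors.read_state();im,d=optics.grab_frame("wrist")
np.savez("w2.npz",im=im,d=d,pos=st["eef_pos"],rot=st["eef_rot"]);cv2.imwrite("pics/w2.png",im[...,::-1])
E
```

```text
-0.0921738300960278
False
[ 0.06554869 -0.62430857 -0.53594358]
True off 23.30688867343822 [556.10161295  85.50288746 136.66588944] [2.3134282  1.18283633 0.50536933] 6.6833
```

View pics/w2.png

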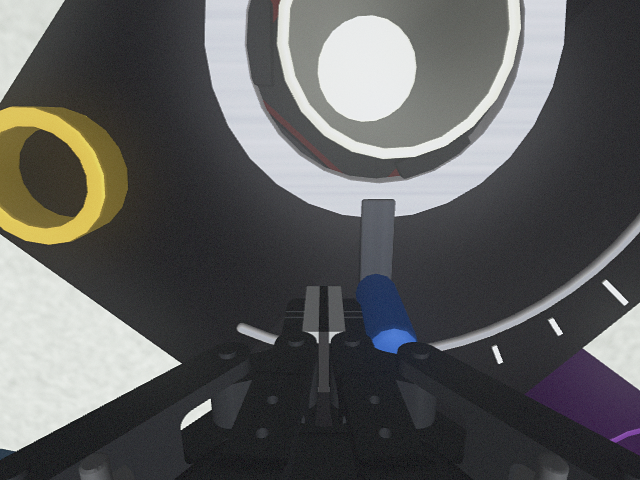

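```bash
python3 - <<'E'
from h import *
from plant import ctrl,sensors,optics
off=23.4
aa=np.linspace(AK,ATAB-0.08,20)[1:]
mx=0
for a in aa:
    P,R=pose(a,off,137); 
    if ctrl.move_l(P,R,vel=60,threshold=12): print("force stop",a); break
    F=sensors.read_state()["force"]; mx=max(mx,np.linalg.norm(F[:2]))
st=sensors.read_state();print(mx,a,st["t"],st["force"],st["eef_pos"],P)
im,d=optics.grab_frame("wrist")
np.savez("w3.npz",im=im,d=d,pos=st["eef_pos"],rot=st["eef_rot"]);cv2.imwrite("pics/w3.png",im[...,::-1])
E
```

```text
1.3313765930407546 0.5287000000000001 11.7917 [-0.48892557 -0.37538127 -0.17644049] [512.33684314 -32.07226873 136.93001758] [512.35042294 -32.03607981 137.        ]
```

View pics/w3.png

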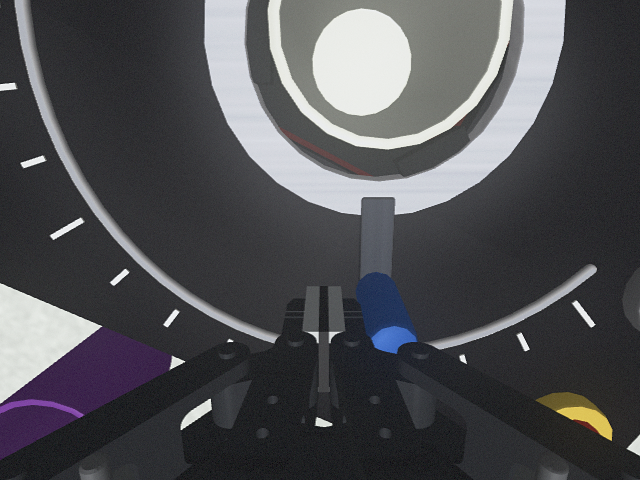

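```bash
cat > look.py <<'E'
from h import *
from plant import ctrl,sensors,optics
def look(n):
    ctrl.move_ptp([425,-70,230],Rdown(0.0)); ctrl.hold(0.3)
    st=sensors.read_state();im,d=optics.grab_frame("wrist")
    np.savez(n+".npz",im=im,d=d,pos=st["eef_pos"],rot=st["eef_rot"]);cv2.imwrite(f"pics/{n}.png",im[...,::-1]);print("t",st["t"])
E
python3 - <<'E'
from look import *
off=23.4
for a in np.linspace(0.5287,ATAB-0.01,4)[1:]:
    P,R=pose(a,off,137); print(ctrl.move_l(P,R,vel=30,threshold=12))
print(sensors.read_state()["force"])
ctrl.move_l(pose(a,45,137)[0],vel=60)
ctrl.move_l(pose(a,45,225)[0],vel=150)
look("w4")
E
```

```text
False
False
False
[-0.75378303  1.91691264 -0.28371961]
t 14.6417
```

View pics/w4.png

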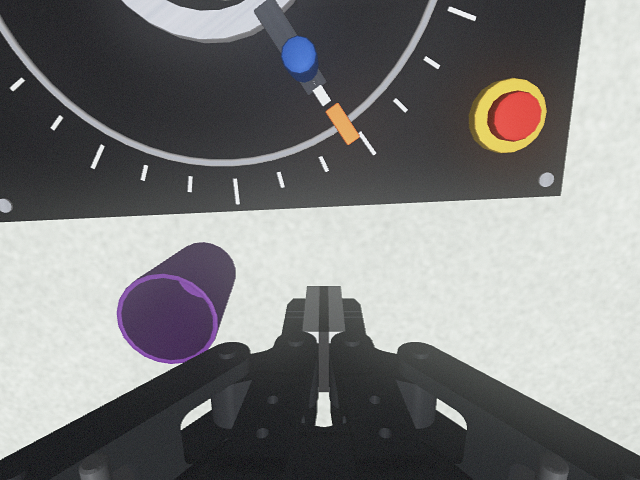

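```bash
cat > ang.py <<'E'
from meas import *
from plant import optics
import sys
p=optics.camera_params("wrist");f=np.load(sys.argv[1]);im=f["im"]
R,t=wrist_RT(p,dict(eef_pos=f["pos"],eef_rot=f["rot"]));A=(p["mtx"],R,t)
h=cv2.cvtColor(im,cv2.COLOR_RGB2HSV)
ys,xs=np.nonzero((h[...,1]<60)&(h[...,2]>110)); W=ray_plane(np.c_[xs,ys],*A,82)
r=np.hypot(*(W[:,:2]-AX).T); q=(r>136)&(r<146)&(W[:,0]<AX[0])&(W[:,0]>450)
x,e=circ(W[q]);print("rail fit",x.round(1),e)
ang=lambda w,c:np.arctan2(c[1]-w[1],c[0]-w[0])
def pts(m,z):
    n,l,s,c=cv2.connectedComponentsWithStats(m.astype(np.uint8)*255);i=np.argmax(s[1:,4])+1
    ys,xs=np.nonzero(l==i);return ray_plane(np.c_[xs,ys],*A,z)
kr=np.zeros(im.shape[:2],bool);kr[82:108,305:335]=1
pt=pts((h[...,1]<50)&(h[...,2]>150)&kr,92)
tb=pts((h[...,0]>8)&(h[...,0]<20)&(h[...,1]>110)&(h[...,2]>120),90)
kb=pts((h[...,0]>100)&(h[...,0]<125)&(h[...,1]>150)&(h[...,2]>130),143)
for n,w in (("pointer",pt),("tab",tb),("knob",kb)):
    m=w.mean(0);v=np.linalg.svd(w[:,:2]-m[:2],full_matrices=False)[2][0]
    print(n,len(w),m.round(1),*[(round(float(ang(m,c)),4),round(float(np.hypot(*(m[:2]-c))),1)) for c in (AX,x[:2])],"axis dir",round(float(np.arctan(v[1]/v[0])),3))
E
python3 ang.py w4.npz
```

```text
rail fit [611.2  -1.5 141.9] 1.2011756953773671
pointer 194 [511.7 -69.   92. ] (0.5975, 119.4) (0.5964, 120.2) axis dir 0.596
tab 653 [494.8 -82.3  90. ] (0.6075, 141.0) (0.6064, 141.7) axis dir 0.604
knob 972 [527.6 -58.2 143. ] (0.5975, 100.3) (0.5961, 101.1) axis dir 1.378
```

```bash
python3 - <<'E'
from look import *
a=0.6087
P,R=pose(a,45,225); ctrl.move_ptp(P,R)
ctrl.move_l(pose(a,45,137)[0],vel=150)
ctrl.move_l(pose(a,28,137)[0],vel=60)
print(ctrl.move_l(pose(a,23.4,137)[0],vel=12,threshold=12)); ctrl.hold(0.3)
st=sensors.read_state();print(st["force"],st["eef_pos"]-pose(a,23.4,137)[0])
ctrl.move_l(pose(a,45,137)[0],vel=60)
ctrl.move_l(pose(a,45,225)[0],vel=150)
look("w5")
E
python3 ang.py w5.npz
```

```text
False
[-1.55760498  1.55336499  0.82625796] [-0.25147066  0.15403087 -0.14826946]
t 19.2667
rail fit [611.2  -1.5 141.9] 1.2023750362478738
pointer 254 [513.6 -68.5  92. ] (0.6034, 117.6) (0.6022, 118.4) axis dir 0.672
tab 652 [494.7 -82.3  90. ] (0.6075, 141.0) (0.6065, 141.8) axis dir 0.604
knob 971 [528.  -58.8 143. ] (0.6045, 100.3) (0.6031, 101.0) axis dir -1.308
```

View pics/w5.png

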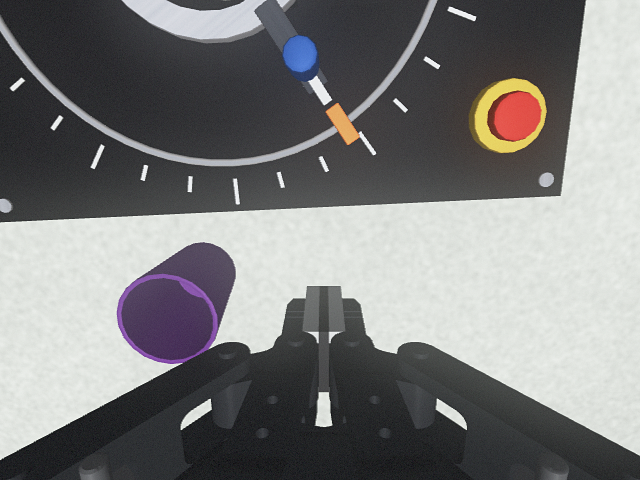

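```bash
python3 - <<'E'
from look import *
f=np.load("w1.npz");p=optics.camera_params("wrist");R,t=wrist_RT(p,dict(eef_pos=f["pos"],eef_rot=f["rot"]))
for u,v in [(484,130),(502,156),(510,158),(515,130),(520,125)]:
    w=np.linalg.inv(p["mtx"])@[u,v,1]*f["d"][v,u];print((u,v),(R.T@(w-t)).round(1))
print(ray_plane([514.3,129.8],p["mtx"],R,t,102.3))
G=[589.0,-182.6]
ctrl.move_ptp([*G,190],Rdown(0.0)); ctrl.move_l([*G,140],vel=120); ctrl.hold(0.2)
print(sensors.read_state()["force"])
h1=ctrl.move_l([*G,118],vel=8,threshold=1.0); s1=sensors.read_state(); print(h1,s1["eef_pos"],s1["force"],s1["t"])
E
```

```text
(484, 130) [ 589.  -164.5   92.3]
(502, 156) [ 570.3 -179.9   92.9]
(510, 158) [ 568.8 -186.2   92.6]
(515, 130) [ 589.3 -182.4  102.4]
(520, 125) [ 592.7 -185.8  101.6]
[[ 589.46153996 -181.91847236  102.3       ]]
[-0.10524635  0.01888726  0.14758248]
True [ 588.98533838 -182.58220141  126.31895712] [ 0.72928671 -0.20703505  1.17112808] 22.5333
```

```bash
python3 - <<'E'
from look import *
G=[589.0,-182.6]
h=ctrl.move_l([*G,117],vel=8,threshold=10); s=sensors.read_state(); print(h,s["eef_pos"],s["force"],s["t"])
ctrl.hold(0.3); s=sensors.read_state(); print(s["eef_pos"],s["force"])
E
```

```text
True [ 589.03228572 -182.62497194  121.27565466] [-1.27063452 -0.0199127   4.47514454] 23.2583
[ 589.05198388 -182.66364667  121.18148488] [-2.80225204  0.86098599  3.7091916 ]
```

```bash
python3 - <<'E'
from look import *
G=[589.0,-182.6]
for z in (120.6,120.0,119.5,119.0):
    h=ctrl.move_l([*G,z],vel=4,threshold=12); ctrl.hold(0.2);s=sensors.read_state(); print(z,h,s["eef_pos"],s["force"],s["t"])
    if s["force"][2]>9: break
E
```

```text
120.6 False [ 588.97420415 -182.5678038   121.03641005] [-1.87304874  1.46389601  6.48466596] 24.2833
120.0 False [ 589.0240467  -182.60596312  121.04281385] [-3.33699281  2.00590497  8.83673619] 24.7833
119.5 False [ 589.02662221 -182.59715649  120.97435209] [-4.91898783  1.1495321  11.19512851] 25.2583
```

```bash
python3 - <<'E'
from look import *
G=[589.0,-182.6]
ctrl.move_l([*G,135],vel=30); ctrl.move_l([*G,220],vel=150)
look("w6")
ctrl.move_ptp([525,-45,270],Rdown(0.0))
st=sensors.read_state();im,d=optics.grab_frame("wrist");p=optics.camera_params("wrist")
cv2.imwrite("pics/w7.png",im[...,::-1]);R,t=wrist_RT(p,st)
for u,v in [(515,130),(505,249)]:
    w=np.linalg.inv(p["mtx"])@[u,v,1]*d[v,u];print((R.T@(w-t)).round(1))
print(st["t"])
E
python3 ang.py w6.npz
```

```text
t 27.7583
[ 589.9 -181.1  102.6]
[ 500.4 -187.   100.7]
28.325
rail fit [611.1  -1.5 141.9] 1.1984461406706917
pointer 262 [513.7 -68.5  92. ] (0.603, 117.6) (0.6025, 118.3) axis dir 0.661
tab 651 [494.8 -82.3  90. ] (0.6075, 140.9) (0.6071, 141.6) axis dir 0.608
knob 971 [528.  -58.8 143. ] (0.6044, 100.3) (0.6038, 101.0) axis dir 1.404
```

View pics/w7.png

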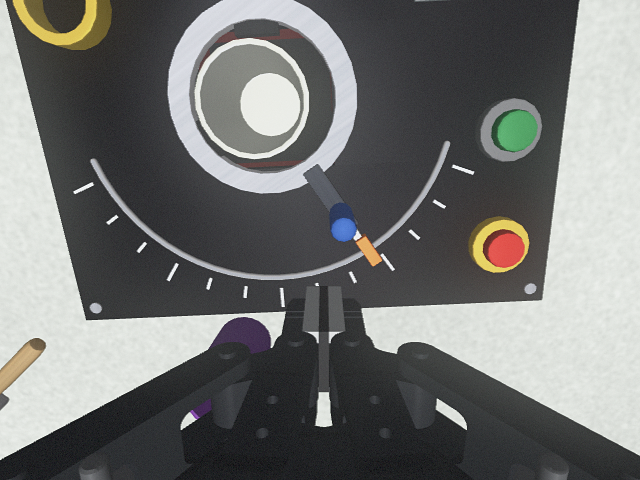

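The picture shows the lever (knob at 343,229) in line with the tab (369,250). The green button (517,130) is up again at z ≈ 102, and the tumbler, red button and tape are where they were. Handing in.

```bash
python3 - <<'E'
from plant import ctrl
print(ctrl.finish_job())
E
```

```text
the job is handed in; nothing more can be done
None
```

The lever is set to the orange tab, the green start button has been pressed fully and released, and the job is handed in. The robot clock read about 28 s just before that, against the 51 s limit.

- **Lever:** I pushed the blue knob round with the closed fingertips, from −0.785 to about 0.604 rad (world angles). The orange tab measures 0.6075 rad before and after. The remaining 0.003–0.004 rad is about 0.4 mm at the pointer tip, which is within what the cameras can resolve. The forces I read while pushing stayed near 2 N.
- **Green button:** It touched at a tool height of about 126.3 mm and stopped at 121.0 mm. Raising the push to 11 N moved it no further, so I take that as fully down. The travel I read is about 5.3 mm rather than 6 mm. I think I only registered contact after the button had already started to give. After release its top is back at about 102 mm, the same as before.
- **Surroundings:** In the last picture the tab, red button, tumbler and tape look unmoved. The purple cup, partly hidden by the gripper, looks unmoved too. I took no closing picture of the objects farther off on the table, but the arm did not go near them.

One small disagreement: the pointer's colour patch gave 0.603 rad and the knob 0.6044 rad. The patch was clipped in the image, and the difference is negligible.

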